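# Shut the vial oven and start the run

### The arm

A 6-joint arm with a two-finger parallel gripper is mounted at the origin on the work surface. World frame = base frame: x ahead of the robot, y to its left, z up, the work surface at z = 0. Lengths are in m, angles in degrees, forces in N, time in s.
With the tool pointing down it reaches from about 0.4 to 0.825 m from the base axis. Payload 7 kg.
Tool frame: the origin (TCP) lies on the mounting face of the last link; the fingertips stand 178 mm ahead of it and the grasp point (between the pads) lies 159 mm ahead of it (ctrl.tip_extent is the distance from the TCP to the fingertips, in m); z points along the fingers, y is the direction in which the jaws open and shut (so a half turn about z gives the same grasp; the last joint's range is limited). The gripper opens to 88 mm and grips with 3 to 60 N. Pads are 19 mm wide; open, the fingers measure 130 mm over their backs; the gripper's body (78 mm by 193 mm) begins 47 mm behind the grasp point.
Start: joints at [-55.399, 20.546, 0.682, 0, -70.136, -16.507], TCP at [0.21, -0.642, 0.405] pointing down, gripper open.
Joint ranges: [-176.03, 176.03], [-82.01, 121.73], [-58.28, 71.71], [-173.87, 95.51], [-174.79, -0.11], [-173.66, 173.66]. Speed limits (degrees/s): [136.94, 136.94, 172.46, 180, 180, 180].

### API

Orientations are given as [roll, pitch, yaw] about the fixed x, y, z axes, in that order (R = Rz(yaw) Ry(pitch) Rx(roll)).
In Python, from plant import ctrl gives the robot as it stands. The module is installed in compiled form; this text tells all that it offers.
- The arm moves only by the tool carry_out, never from a script. Its argument "moves" is text: rows parted by semicolons, each of 7 numbers parted by spaces: the finger opening in m, from 0 to 0.0876, then the shift along the tool's x, y, z in m, then the turn, a rotation vector about the tool's x, y, z in rad. A call has 1 to 20 rows; each row is the pose to reach, as a shift and turn from the pose commanded when the call began, along the tool's axes at that moment; what a row does not reach only later rows make up. A row lasts 1/10 s, in which the tool goes at most 50 mm and 8.59 degrees, less where a joint would pass 70% of its speed; a pose out of reach is approached as far as the arm can. A call with a gripper value outside its range is refused whole. The fingers move at their own pace and stop on an object; the grip force is fixed at half the most. Time passes only in rows, so rows that repeat a pose let the fingers close. It gives the time, the measured TCP pose, the force and the opening at its end, in the units of the state.
- ctrl.get_obs(): the state, without advancing time (a new reading comes with each control period).
- ctrl.snapshot(name): name is "scene" or "top" or "wrist"; returns a dict with "image" (480x640x3 uint8, red, green, blue), "K" (3x3 intrinsics, pixels), "R" (3x3) and "t" (3): a world point X has camera coordinates R X + t. Camera axes: x right, y down, z forward; pixel columns grow to the right and rows downward; lengths in m; the calibration is good to about 2 mm. A picture is of the moment at which its call begins. There is no depth.
- ctrl.close_job(): hands the job in, once; it reports no verdict.
Trained networks look in a picture, given as the dict that the camera call returned (one of the last four; its "shot" number tells which), for a name from the list of things; names that differ only in an ending like _2 or _b are one class to them, and where a whole thing is asked for, a point or a joint stands for the part that bears it (a point fixed in the world has none). Each returns a list of dicts, best first, with "confidence" (0 to 1); they miss things now and then, are a little off and sometimes report something else, mostly with a low value. They report only what shows in the picture. A call takes as long as a camera call. They do not tell look-alikes from the thing itself.
- ctrl.recognise(picture, label): "extent" ([left, top, right, bottom] in pixels, round what is visible of it).
- ctrl.trace(picture, label): "region" (480x640 bool, what is visible of it) and "extent" ([left, top, right, bottom] in pixels, round what is visible of it).
- ctrl.mark_of(picture, label): "at" ([row, column] in pixels: a listed point, or the origin of a listed thing).
The state is a dict: "clock": time; "joint_pos": joint angles; "qvel": joint speeds; "tau": joint torques, N m; "tool_pos": TCP position; "orientation": TCP orientation; "force": force on the tool from outside, world axes, zero at the start; "moment": the same for the moment, N m; "opening": finger opening in m.
Only numpy, scipy, OpenCV 4.12 (cv2) and the standard library are available. Lean on these libraries where they do the work, as an engineer would, in place of code of your own. Each camera call takes 0.05 s, during which the arm holds its last target.

### The job

The vial oven on the lab bench has been loaded and its door left ajar. Push the door fully shut with the fingertips, without slamming it, and only then press the green start button on the control pod right down and let it come back up. Do not press the red stop button, do not pick up or shift the pod, and leave everything else on the bench where it stands.

Things in the scene. Friction and masses are not known exactly. Their poses are not given: they have to be found in the camera images.
- oven: White bench-top vial oven, fixed to the bench, 260 deep (x) x 280 wide (y) x 180 high; the origin is the centre of its underside. Its own -x side is the open front, closed by the door. The door's upright hinge line is at (-130, +135) mm in the oven's x, y frame.
- door (a joint): Door angle in rad: 0 = shut against the oven front, positive = open (to 1.6), starts 0.6 to 1.2. Grey panel 270 wide, 25 thick, 170 high, orange top edge 176 mm above the bench. Hinged on the oven's +y side; the free edge swings out to the oven's -x (seen from above, opening is clockwise). Stiff hinge, about 0.2 N m: it stays where left, no latch or spring.
- door_push (a point): A good place to push on the door's outer face: 170 mm from the hinge line along the door, 27 mm out from it across the door, 136 mm above the bench. Its axes turn with the door and match the oven's when shut: -x is the outward normal, +y runs along the door to the hinge, z is up.
- pod: Loose grey control pod, 100 (x) x 150 (y) x 45 high, about 0.8 kg, with a green and a red push button and a row of yellow lamps on top; the origin is the centre of its underside. It stands either left or right of the oven; the buttons are at (-15, +37) mm (green) and (-15, -37) mm (red) in its x, y frame.
- start (a joint): Travel of the green start button in m: 0 = up, 0.006 = fully down; pushed straight down, it springs back by itself. Fully down takes about 4 N.
- start_top (a point): Centre of the top of the green start button (28 mm across); z is up.
- stop (a joint): Travel of the red stop button in m: 0 = up, 0.006 = fully down. Not to be pressed.
- stop_top (a point): Centre of the top of the red stop button (28 mm across).
- dish: Loose clear glass dish of brass nuts, 110 (x) x 150 (y) x 45 high, origin under its centre; it stands on the other side of the oven from the pod. Bystander.
- bottle: Small amber bottle, 52 across, 110 high, origin under its centre. Bystander.
- spanner: Spanner lying flat, 150 long along its x, bystander.
- rack: Blue block, 80 (x) x 120 (y), with eight capped vials, 61 high in all, origin under its centre. Bystander.
- jar: Glass jar, 68 across, 75 high, origin under its centre. Bystander.
- weight: Brass weight, a cylinder 36 across and 40 high, origin under its centre. Bystander.
There are look-alikes about, which are no part of the job. What is shaped like the pod but brown or purple is not meant.

How it is judged (in metres and radians):
On the way, in this order (a step that is already met when the one before it is completed fails the run):
1. the door is pushed fully shut (value of joint door below 0.035 rad), for 0.2 s.
2. then the green start button is pressed down (value of joint start above 0.0045 m), for 0.05 s.
3. and let back up (value of joint start below 0.002 m), for 0.1 s.
At the end, for the whole second after the job is handed in: The door is shut to within 0.035 rad (about 9 mm at its free edge), both buttons are up, and the pod stands flat, at rest, within 20 mm of where it started (value of joint door below 0.035 rad and value of joint each of start, stop below 0.002 m and distance of pod from where it was at the start of the episode below 0.02 m and angle between pod's own z axis and vertical below 0.05 rad and linear speed of pod below 0.01 m/s); the robot touches nothing.
It fails at once if the start button is pressed while the door is open (value of joint door above 0.05 rad and value of joint start above 0.003 m).
It fails at once if the stop button is pressed (value of joint stop above 0.003 m).
It fails at once if the door is slammed (closing faster than 1.8 rad/s) (velocity of joint door below -1.8 rad/s).
It fails at once if the pod is lifted, tipped or shifted (height (world z) of pod above 0.012 m or angle between pod's own z axis and vertical above 0.2 rad or distance of pod from where it was at the start of the episode above 0.03 m).
It fails at once if a bystander is lifted, carried or knocked (moved more than 25 mm) (distance of any of dish, bottle, spanner, rack, jar, weight from where it was at the start of the episode above 0.025 m or angle between any of bottle, jar, weight's own z axis and vertical above 0.5 rad).
It also fails if it takes over 48 s, if anything falls off the work surface, if the arm or the gripper's body presses on something with over 40 N, if the wrist force passes 120 N, or if a joint passes its speed limit or range.

## Working session

There is one attempt and no reset: what is moved stays moved. The work goes in short steps, Python scripts to look and compute and a tool call to move; the robot and the scene stay as the last step left them, time stands still between calls to the robot, and variables do not carry over. Pictures are saved under pics/ and viewed, and the job is handed in when it is done.

Besides the shell and the picture viewer there is one more tool, called after "Call:" in YAML: its name, and indented under it one key for each argument. carry_out: Moves the arm, as the interface text tells. Its arguments: {"type":"object","properties":{"moves":{"type":"string"}},"required":["moves"]}

```bash
mkdir -p pics
cat > h.py <<'E'
import numpy as np,cv2
from plant import ctrl
def snap(n,f):
    p=ctrl.snapshot(n); cv2.imwrite(f'pics/{f}.png',p['image'][:,:,::-1]); return p
def ray(p,rc,z):
    r,c=rc; d=p['R'].T@np.linalg.inv(p['K'])@np.array([c,r,1.]); o=-p['R'].T@p['t']
    return o+d*(z-o[2])/d[2]
def proj(p,X):
    q=p['K']@(p['R']@np.array(X,float)+p['t']); return q[:2]/q[2]
E
python3 - <<'E'
from h import *
s=snap('scene','s0');t=snap('top','t0')
print(ctrl.get_obs())
for n,p in(('s',s),('t',t)):
    print(n,-p['R'].T@p['t'])
    for l,z in(('oven',0),('door_push',.136),('pod',0),('start_top',.05),('stop_top',.05),('dish',0),('bottle',0),('spanner',0),('rack',0),('jar',0),('weight',0)):
        for m in ctrl.mark_of(p,l)[:3]: print(l,np.round(m['at'],1),round(m['confidence'],2),np.round(ray(p,m['at'],z),3))
E
```

```text
{'clock': 0.1, 'joint_pos': array([-5.53992110e+01,  2.05876979e+01,  6.38080873e-01, -1.66474930e-02,
       -7.01368349e+01, -1.65064992e+01]), 'qvel': array([ 0.09033552, -0.05313131,  0.01541429,  0.01738811, -0.02314752,
       -0.00402419]), 'tau': array([-1.00826928e-03, -5.84163630e+01,  2.93752116e+01,  7.01552957e+00,
        1.01667762e-02, -5.00251053e-05]), 'tool_pos': array([ 0.20957518, -0.64145358,  0.40380831]), 'orientation': array([ 1.79912664e+02, -9.55967257e-03, -1.61911371e+02]), 'force': array([0.16484794, 0.06096363, 0.37077657]), 'moment': array([0.02967809, 0.03046753, 0.02635778]), 'opening': 0.08764262362808686}
s [ 1.24363196 -0.67250206  0.87088413]
door_push [240.2 292.5] 0.78 [ 0.516 -0.017  0.136]
pod [195.4 410.9] 0.83 [0.486 0.561 0.   ]
pod [217.5 370.6] 0.57 [0.472 0.361 0.   ]
pod [187.7 341.5] 0.56 [0.282 0.433 0.   ]
start_top [170.3 409.3] 0.54 [0.428 0.622 0.05 ]
start_top [190.4 372.1] 0.49 [0.42  0.427 0.05 ]
start_top [169.  352.6] 0.37 [0.28  0.491 0.05 ]
stop_top [199.1 360.6] 0.64 [0.428 0.36  0.05 ]
stop_top [181.2 409. ] 0.49 [0.471 
[... 388 characters left out ...]
153.7] 0.71 [0.486 0.563 0.   ]
start_top [352.3 180. ] 0.62 [0.293 0.478 0.05 ]
start_top [301.1 140.5] 0.52 [0.445 0.585 0.05 ]
start_top [295.1 204.2] 0.45 [0.447 0.405 0.05 ]
stop_top [279.8 155.8] 0.57 [0.503 0.541 0.05 ]
stop_top [369.1 200.5] 0.45 [0.243 0.423 0.05 ]
stop_top [296.  230.3] 0.43 [0.437 0.331 0.05 ]
dish [254.9 467.1] 0.69 [ 0.505 -0.373  0.   ]
bottle [324.7 257.2] 0.55 [0.354 0.265 0.   ]
bottle [215.6 228.8] 0.46 [ 0.69   0.331 -0.   ]
spanner [317.1 405.9] 0.81 [ 0.338 -0.168  0.   ]
rack [199.4 463.6] 0.79 [ 0.678 -0.389  0.   ]
rack [253.4 465. ] 0.44 [ 0.51  -0.368  0.   ]
jar [216.6 227.7] 0.56 [0.687 0.335 0.   ]
weight [318.  468.8] 0.46 [ 0.319 -0.35   0.   ]
```

View pics/s0.png

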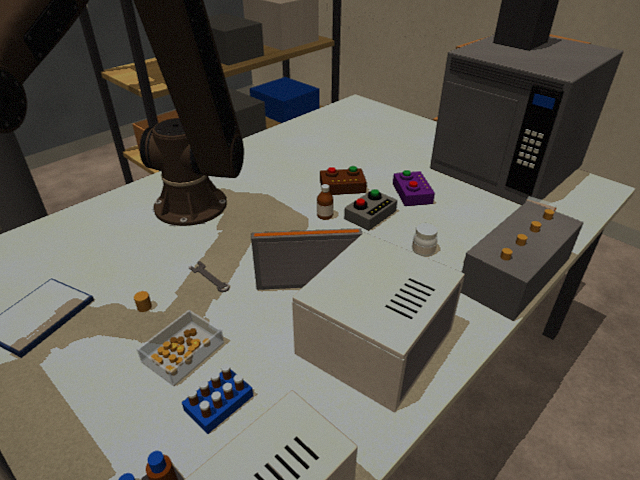

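View pics/t0.png

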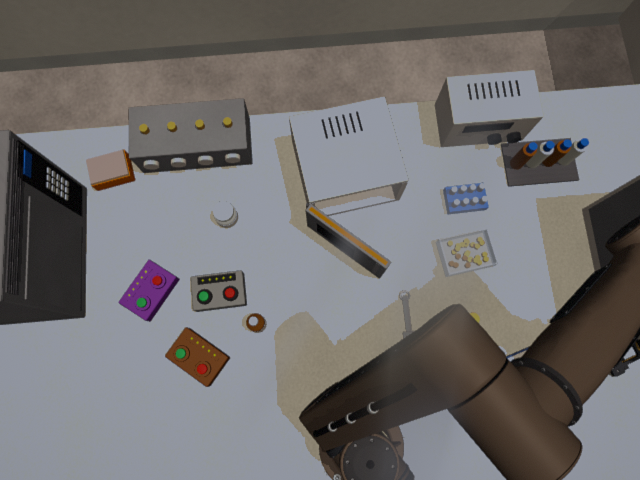

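The top view shows the grey pod at about (218,290), green button (204,296), red (231,293), and the bottle close to it at (254,322). The door's orange edge runs from (308,210) to its free end at (387,272).

Run:
```python
from h import *
p=ctrl.snapshot('top')
im=p['image']; hsv=cv2.cvtColor(im,cv2.COLOR_RGB2HSV)
def blob(h0,h1,box,z,s=120,v=60):
    m=((hsv[:,:,0]>=h0)&(hsv[:,:,0]<=h1)&(hsv[:,:,1]>s)&(hsv[:,:,2]>v)).astype('uint8')
    mm=np.zeros_like(m);x0,y0,x1,y1=box;mm[y0:y1,x0:x1]=m[y0:y1,x0:x1]
    ys,xs=np.nonzero(mm);return xs,ys
xs,ys=blob(8,24,(295,195,400,290),.176)
W=np.array([ray(p,(y,x),.176) for x,y in zip(xs,ys)])
r=cv2.minAreaRect(W[:,:2].astype('float32'));print(len(xs),r);print(cv2.boxPoints(r))
for n,b,h in(('g',(192,285,216,308),(40,85)),('r',(218,282,243,304),(0,8))):
    xs,ys=blob(*h,b,.05); print(n,len(xs),xs.mean(),ys.mean(),ray(p,(ys.mean(),xs.mean()),.055))
for c in ((291,116),(390,99),(406,180),(302,200)): print(c,ray(p,c[::-1],.18))
cv2.imwrite('pics/c.png',cv2.resize(im[80:330,170:420,::-1],None,fx=2.4,fy=2.4))
s=ctrl.snapshot('scene');cv2.imwrite('pics/c2.png',cv2.resize(s['image'][140:400,220:480,::-1],None,fx=2.2,fy=2.2))
```

```text
383 ((0.5554677844047546, -0.009974762797355652), (0.25331664085388184, 0.011981282383203506), 48.09717559814453)
[[ 0.46641785 -0.10024288]
 [ 0.4753353  -0.10824481]
 [ 0.6445177   0.08029336]
 [ 0.63560027  0.08829528]]
g 80 203.2125 295.575 [0.44471765 0.40649538 0.055     ]
r 87 229.44827586206895 292.4712643678161 [0.44701261 0.33196508 0.055     ]
(291, 116) [0.91194846 0.11474149 0.18      ]
(390, 99) [ 0.93965835 -0.16895956  0.18      ]
(406, 180) [ 0.69517964 -0.18435921  0.18      ]
(302, 200) [0.66309898 0.10355513 0.18      ]
```

View pics/c.png

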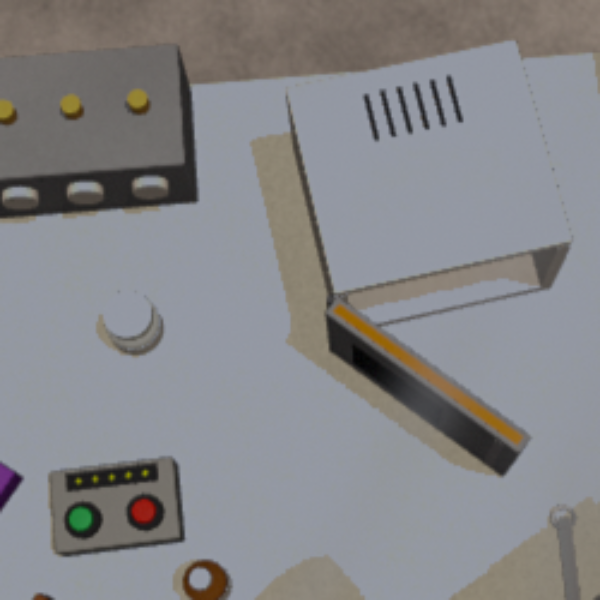

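View pics/c2.png

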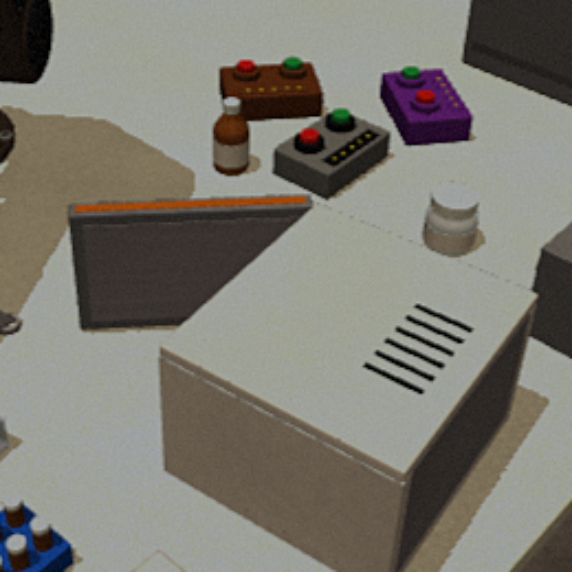

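Run:
```python
from h import *
p=ctrl.snapshot('top'); s=ctrl.snapshot('scene')
C=lambda x,y:ray(p,(80+y/2.4,170+x/2.4),.18)
fl,fr,bl,br=C(332,294),C(571,240),C(287,90),C(516,42)
print(fl,fr,bl,br)
d=fr-fl; print('yaw front',np.degrees(np.arctan2(d[0],-d[1])),np.linalg.norm(d)); d=bl-fl; print('yaw side',np.degrees(np.arctan2(d[1],d[0])),np.linalg.norm(d))
# buttons
hs=cv2.cvtColor(s['image'],cv2.COLOR_RGB2HSV)
m=(hs[:,:,0]>40)&(hs[:,:,0]<85)&(hs[:,:,1]>100)&(hs[:,:,2]>40)
ys,xs=np.nonzero(m[180:205,362:385]);print(len(xs),xs.mean()+362,ys.mean()+180)
uv=np.array([xs.mean()+362,ys.mean()+180])
P=lambda q:q['K']@np.c_[q['R'],q['t']]
X=cv2.triangulatePoints(P(p),P(s),np.array([[203.2],[295.6]]),uv.reshape(2,1));print((X[:3]/X[3]).T)
```

```text
[0.65455117 0.08703904 0.18      ] [ 0.69472122 -0.18958394  0.18      ] [0.90773274 0.11905242 0.18      ] [ 0.94551994 -0.15535579  0.18      ]
yaw front 8.262501786135536 0.2795244263215299
yaw side 7.206485318235521 0.25519750042808625
40 374.375 192.275
[[0.44426745 0.40566017 0.06202887]]
```

Call:
carry_out:
  moves: "0 -0.457 0.541 0.02 0 0 0.316;0 -0.457 0.541 0.02 0 0 0.316;0 -0.457 0.541 0.02 0 0 0.316;0 -0.457 0.541 0.02 0 0 0.316;0 -0.457 0.541 0.02 0 0 0.316;0 -0.457 0.541 0.02 0 0 0.316;0 -0.457 0.541 0.02 0 0 0.316;0 -0.457 0.541 0.02 0 0 0.316;0 -0.457 0.541 0.02 0 0 0.316;0 -0.457 0.541 0.02 0 0 0.316;0 -0.457 0.541 0.02 0 0 0.316;0 -0.457 0.541 0.02 0 0 0.316;0 -0.457 0.541 0.02 0 0 0.316;0 -0.457 0.541 0.02 0 0 0.316;0 -0.457 0.541 0.02 0 0 0.316;0 -0.457 0.541 0.02 0 0 0.316;0 -0.457 0.541 0.02 0 0 0.316;0 -0.457 0.541 0.02 0 0 0.316"

```text
clock: 3.2
tool_pos: [0.4756, 0.0136, 0.3847]
orientation: [180.0, -0.0, 179.9]
force: [-0.6, -0.3, 0.2]
opening: 0.0009
```

Call:
carry_out:
  moves: "0 0 0 0.04 0 0 0;0 0 0 0.071 0 0 0;0 -0.012 -0.011 0.071 0 0 0;0 -0.022 -0.02 0.071 0 0 0;0 -0.031 -0.028 0.071 0 0 0;0 -0.039 -0.038 0.071 0 0 0;0 -0.048 -0.048 0.071 0 0 0;0 -0.056 -0.057 0.071 0 0 0;0 -0.065 -0.064 0.071 0 0 0;0 -0.074 -0.071 0.071 0 0 0;0 -0.082 -0.078 0.071 0 0 0;0 -0.092 -0.083 0.071 0 0 0;0 -0.102 -0.088 0.071 0 0 0;0 -0.112 -0.093 0.071 0 0 0;0 -0.122 -0.096 0.071 0 0 0;0 -0.132 -0.099 0.071 0 0 0;0 -0.14 -0.101 0.071 0 0 0"

```text
clock: 4.9
tool_pos: [0.6169, -0.0867, 0.3135]
orientation: [-180.0, -0.0, 180.0]
force: [-1.8, 1.5, 0.4]
opening: 0.0004
```

Run:
```python
from h import *
p=snap('scene','s1');q=snap('top','t1');print(ctrl.get_obs()['force'])
```

```text
[-0.27471296 -0.8161056   0.68938125]
```

View pics/s1.png

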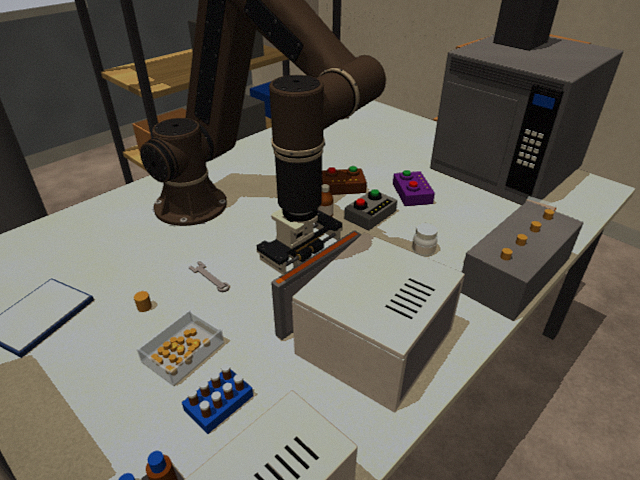

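View pics/t1.png

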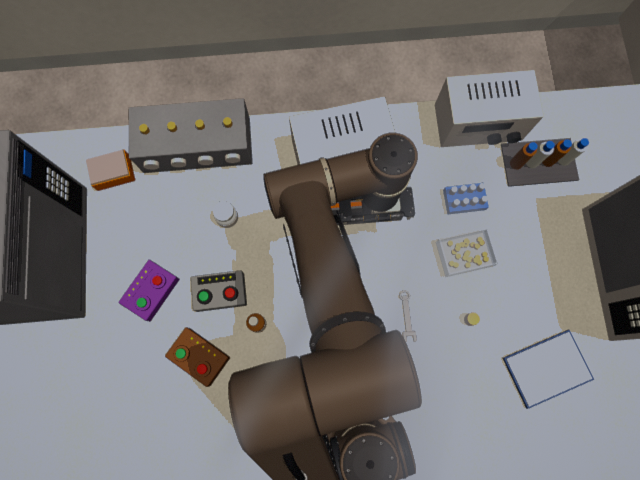

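The scene view shows the door nearly closed: the orange edge runs (280,278)–(358,235), with a slim gap to the oven. I'll push the rest slowly.

Call:
carry_out:
  moves: "0 -0.006 -0.001 0 0 0 0;0 -0.011 -0.002 0 0 0 0;0 -0.015 -0.003 0 0 0 0;0 -0.019 -0.003 0 0 0 0;0 -0.022 -0.003 0 0 0 0"

```text
clock: 5.5
tool_pos: [0.6382, -0.0897, 0.3137]
orientation: [-180.0, -0.0, 180.0]
force: [-2.7, -2.1, -0.3]
opening: 0.0005
```

Call:
carry_out:
  moves: "0 -0.003 0 0 0 0 0;0 -0.003 0 0 0 0 0"

```text
clock: 5.7
tool_pos: [0.6411, -0.0897, 0.3137]
orientation: [-180.0, -0.0, 180.0]
force: [-2.4, -1.7, 0.1]
opening: 0.0005
```

Call:
carry_out:
  moves: "0 -0.003 0 0 0 0 0;0 -0.003 0 0 0 0 0"

```text
clock: 5.9
tool_pos: [0.6421, -0.0898, 0.3135]
orientation: [-180.0, -0.3, 180.0]
force: [-12.0, -1.1, 6.8]
opening: 0.0001
```

Call:
carry_out:
  moves: "0 -0.002 0 0 0 0 0;0 -0.002 0 0 0 0 0;0 -0.002 0 0 0 0 0;0 -0.002 0 0 0 0 0"

```text
clock: 6.3
tool_pos: [0.6427, -0.0898, 0.3136]
orientation: [-180.0, -0.5, 180.0]
force: [-18.2, 0.8, 11.9]
opening: 0.0005
```

Run:
```python
from h import *
p=snap('scene','s2');print(ctrl.get_obs()['force'])
cv2.imwrite('pics/s2c.png',cv2.resize(p['image'][200:420,220:480,::-1],None,fx=2.5,fy=2.5))
```

```text
[-18.70250385   0.02872779  10.59125039]
```

View pics/s2c.png

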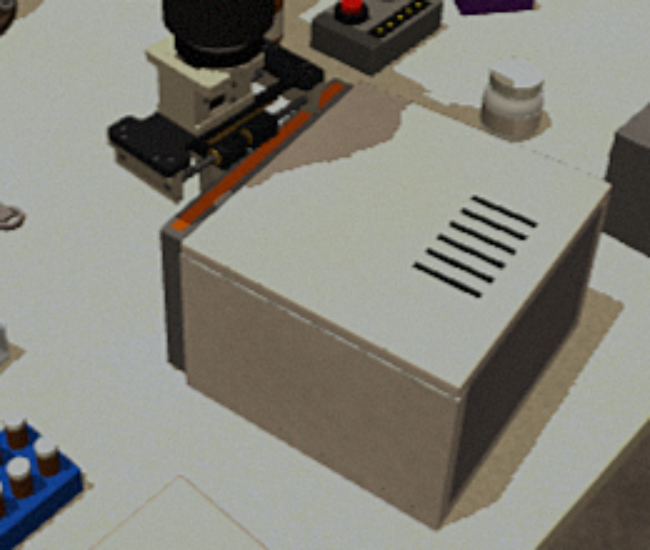

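The door sits flush along the oven front in the picture, and the force has risen to 18 N, so it is against its stop. Backing off and going over to the pod.

Call:
carry_out:
  moves: "0 0.01 0 0 0 0 0;0 0.03 0 0 0 0 0;0 0.06 0 0 0 0 0;0 0.07 0 -0.04 0 0 0;0 0.08 0.03 -0.06 0 0 0;0 0.202 0.496 -0.06 0 0 0;0 0.202 0.496 -0.06 0 0 0;0 0.202 0.496 -0.06 0 0 0;0 0.202 0.496 -0.06 0 0 0;0 0.202 0.496 -0.06 0 0 0;0 0.202 0.496 -0.06 0 0 0;0 0.202 0.496 -0.06 0 0 0;0 0.202 0.496 -0.06 0 0 0;0 0.202 0.496 -0.06 0 0 0;0 0.202 0.496 -0.06 0 0 0;0 0.202 0.496 -0.06 0 0 0;0 0.202 0.496 -0.06 0 0 0"

```text
clock: 8.05
tool_pos: [0.4436, 0.4076, 0.3736]
orientation: [179.9, 0.0, -179.9]
force: [-0.1, 0.0, 0.5]
opening: 0.0007
```

Run:
```python
from h import *
p=snap('scene','s3');w=snap('wrist','w3');o=ctrl.get_obs();print(o['tool_pos'],o['force'])
for q in(p,w):
  for l in('start_top','stop_top'):
    for m in ctrl.mark_of(q,l)[:3]: print(l,np.round(m['at'],1),m['confidence'],ray(q,m['at'],.06))
tp=o['tool_pos']; print('tip proj',[proj(w,[tp[0],tp[1],z]) for z in(tp[2]-.178,.06)])
```

```text
[0.44411604 0.40617629 0.37380372] [ 0.10207259 -0.25455897  0.71886962]
start_top [172.  408.4] 0.56 [0.44238528 0.59453446 0.06      ]
start_top [188.8 374.7] 0.54 [0.4298821  0.42693575 0.06      ]
start_top [167.7 349.1] 0.42 [0.27688193 0.47554237 0.06      ]
stop_top [167.7 334.8] 0.58 [0.24137538 0.44086328 0.06      ]
stop_top [200.7 360.5] 0.45 [0.44344203 0.33980822 0.06      ]
stop_top [180.3 408.7] 0.39 [0.47650571 0.54890309 0.06      ]
start_top [230.1 318.1] 0.97 [0.44698272 0.40218557 0.06      ]
stop_top [232.2 217.8] 0.83 [0.44855252 0.32938362 0.06      ]
stop_top [227.9 321. ] 0.68 [0.44532892 0.40429197 0.06      ]
stop_top [303.2 495.8] 0.67 [0.50518625 0.53811832 0.06      ]
tip proj [array([323.4917487 , 312.27000549]), array([323.60209785, 226.28208772])]
```

View pics/s3.png

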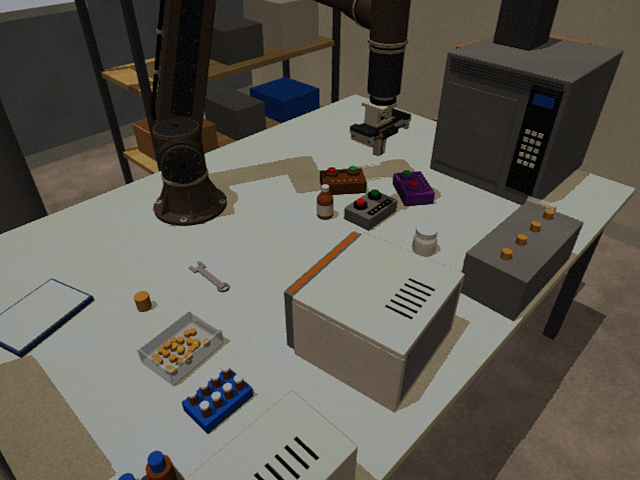

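View pics/w3.png

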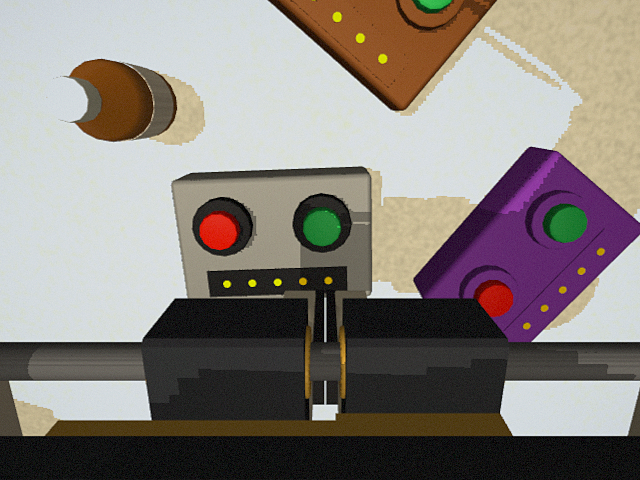

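The wrist view puts the green button centre at (323,228), and the predicted tip axis lands at (324,226). The button is aligned, and the scene view shows the door still shut.

Call:
carry_out:
  moves: "0 0 0 0.04 0 0 0;0 0 0 0.08 0 0 0;0 0 0 0.11 0 0 0;0 0 0 0.12 0 0 0;0 0 0 0.125 0 0 0;0 0 0 0.129 0 0 0;0 0 0 0.129 0 0 0"

```text
clock: 9.05
tool_pos: [0.4445, 0.407, 0.2458]
orientation: [179.9, 0.1, 180.0]
force: [0.6, -0.4, 1.2]
opening: 0.0001
```

Call:
carry_out:
  moves: "0 0 0 0.002 0 0 0;0 0 0 0.004 0 0 0;0 0 0 0.004 0 0 0"

```text
clock: 9.35
tool_pos: [0.4444, 0.4071, 0.2415]
orientation: [179.9, 0.1, -180.0]
force: [1.0, 0.2, 2.4]
opening: 0.0007
```

Call:
carry_out:
  moves: "0 0 0 0.002 0 0 0;0 0 0 0.002 0 0 0"

```text
clock: 9.55
tool_pos: [0.4445, 0.4071, 0.2394]
orientation: [179.9, 0.1, -180.0]
force: [1.4, 0.9, 4.4]
opening: 0.0004
```

Call:
carry_out:
  moves: "0 0 0 0.002 0 0 0;0 0 0 0.002 0 0 0"

```text
clock: 9.75
tool_pos: [0.4444, 0.4072, 0.2391]
orientation: [179.9, 0.1, -179.9]
force: [-3.6, -1.3, 18.8]
opening: 0.0005
```

The force jumped from 4 N to 19 N with the tool stopped, so the button is at its bottom. Releasing.

Call:
carry_out:
  moves: "0 0 0 0 0 0 0;0 0 0 -0.005 0 0 0;0 0 0 -0.015 0 0 0;0 0 0 -0.04 0 0 0;0 0 0 -0.08 0 0 0;0 0 0 -0.13 0 0 0;0 0 0 -0.15 0 0 0;0 0 0 -0.15 0 0 0;0 0 0 -0.15 0 0 0"

```text
clock: 10.65
tool_pos: [0.4436, 0.4062, 0.3865]
orientation: [180.0, -0.1, 180.0]
force: [-0.1, -0.9, -0.5]
opening: 0.0005
```

Run:
```python
from h import *
p=snap('scene','s4');w=snap('wrist','w4');o=ctrl.get_obs();print(o['tool_pos'],o['force'])
a=cv2.imread('pics/s3.png')[150:400,100:480].astype(int);b=cv2.imread('pics/s4.png')[150:400,100:480].astype(int)
cv2.imwrite('pics/d4.png',np.hstack([b,np.clip(3*abs(a-b),0,255)]))
for l in('start_top','stop_top'):
    for m in ctrl.mark_of(w,l)[:2]: print(l,np.round(m['at'],1),m['confidence'],ray(w,m['at'],.062))
```

```text
[0.44365403 0.40613447 0.38517041] [ 0.06001175 -1.06295133  0.73885359]
start_top [226.1 325.1] 0.95 [0.44574013 0.4059858  0.062     ]
start_top [222.  560.3] 0.88 [0.44267658 0.58133258 0.062     ]
stop_top [296.  493.9] 0.66 [0.50274959 0.53880767 0.062     ][ WARN:0@3.620] global loadsave.cpp:1063 imwrite_ Unsupported depth image for selected encoder is fallbacked to CV_8U.
```

View pics/d4.png

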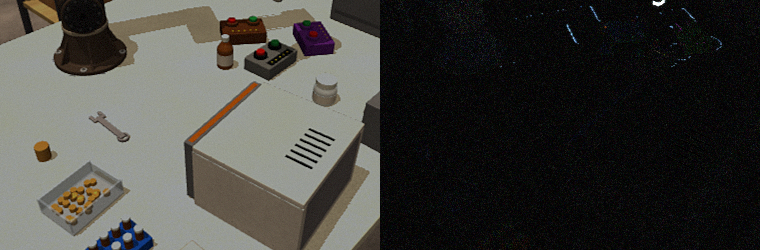

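View pics/w4.png

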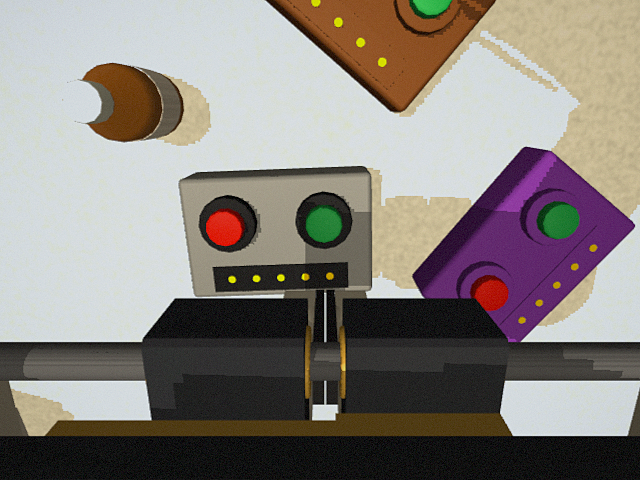

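Only shadows changed between the two scene pictures. I can't tell from this whether the 19 N came from the button's end stop or from the rim round it. I'll press once more in fine steps and read the travel.

Call:
carry_out:
  moves: "0 0 0 0.04 0 0 0;0 0 0 0.08 0 0 0;0 0 0 0.12 0 0 0;0 0 0 0.132 0 0 0;0 0 0 0.136 0 0 0;0 0 0 0.136 0 0 0;0 0 0 0.136 0 0 0"

```text
clock: 11.55
tool_pos: [0.4446, 0.4073, 0.2525]
orientation: [179.9, 0.1, -180.0]
force: [-0.2, 0.4, 0.0]
opening: 0.0002
```

```bash
cat > f.py <<'E'
from h import *
import sys
F=[]
for i in range(3):
    p=ctrl.snapshot('scene'); o=ctrl.get_obs(); F.append(o['force'])
w=snap('wrist','wp'+sys.argv[1])
cv2.imwrite(f'pics/p{sys.argv[1]}.png',cv2.resize(p['image'][120:240,310:450,::-1],None,fx=5,fy=5))
print(o['tool_pos'],np.mean(F,0))
E
python3 f.py 0
```

```text
[0.4442916  0.40695874 0.25223599] [-0.20538702 -0.0968267   0.24374647]
```

Call:
carry_out:
  moves: "0 0 0 0.003 0 0 0;0 0 0 0.003 0 0 0"

```text
clock: 11.95
tool_pos: [0.444, 0.4064, 0.2476]
orientation: [180.0, -0.0, 180.0]
force: [0.5, -0.3, -0.5]
opening: 0.0006
```

```bash
python3 f.py 1
```

```text
[0.44406004 0.40655653 0.24762168] [0.0870363  0.27643769 0.6102564 ]
```

Call:
carry_out:
  moves: "0 0 0 0.003 0 0 0;0 0 0 0.003 0 0 0"

```text
clock: 12.35
tool_pos: [0.4442, 0.4067, 0.2445]
orientation: [180.0, 0.0, 180.0]
force: [0.4, 0.1, 1.0]
opening: 0.0008
```

```bash
python3 f.py 2
```

```text
[0.44414937 0.40670781 0.24477048] [-0.00438796  0.24705999  1.00206349]
```

Call:
carry_out:
  moves: "0 0 0 0.003 0 0 0;0 0 0 0.003 0 0 0"

```text
clock: 12.75
tool_pos: [0.4442, 0.4067, 0.2416]
orientation: [180.0, 0.0, 180.0]
force: [0.4, 0.7, 3.0]
opening: 0.0004
```

```bash
python3 f.py 3; python3 -c "
import cv2,numpy as np
cv2.imwrite('pics/cmp.png',np.hstack([cv2.resize(cv2.imread('pics/p%d.png'%i),None,fx=.57,fy=.57) for i in(0,3)]))"
```

```text
[0.44415013 0.40670169 0.24179734] [0.01580068 0.43148236 2.59818118]
```

View pics/cmp.png

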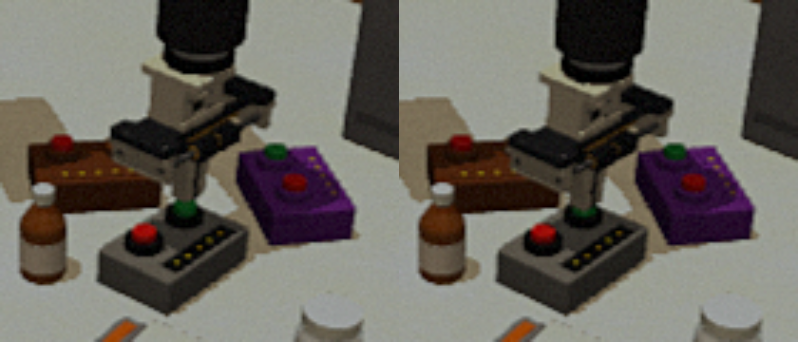

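View pics/wp3.png

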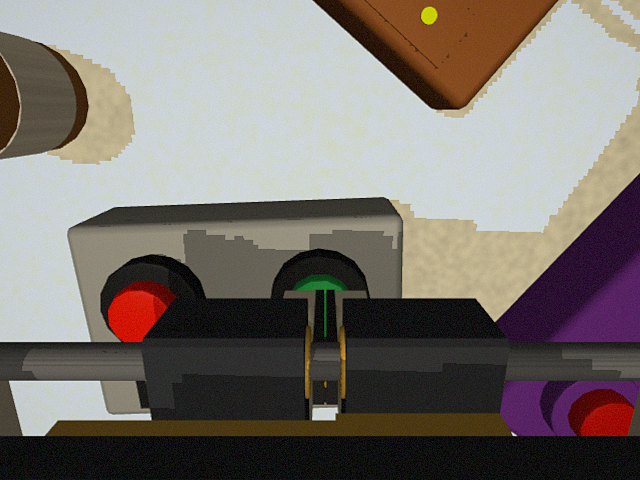

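Call:
carry_out:
  moves: "0 0 0 0.002 0 0 0;0 0 0 0.004 0 0 0;0 0 0 0.004 0 0 0"

```text
clock: 13.25
tool_pos: [0.4441, 0.4067, 0.2392]
orientation: [180.0, 0.0, -180.0]
force: [-3.4, -2.0, 14.8]
opening: 0.0004
```

```bash
python3 f.py 4
```

```text
[0.44411916 0.40671415 0.23917516] [-3.43995814 -2.1757266  15.16185911]
```

View pics/p4.png

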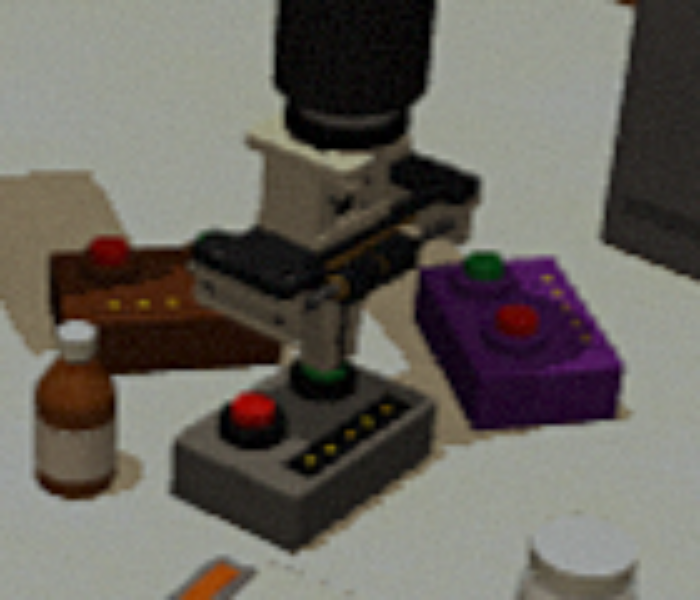

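In this picture a green band still shows between the fingertips and the dark rim. The stop at 15 N is therefore the button's own end stop, about 6 mm below first contact. Letting it up.

Call:
carry_out:
  moves: "0 0 0 -0.005 0 0 0;0 0 0 -0.015 0 0 0;0 0 0 -0.04 0 0 0;0 0 0 -0.08 0 0 0;0 0 0 -0.13 0 0 0;0 0 0 -0.15 0 0 0;0 0 0 -0.15 0 0 0;0 0 0 -0.15 0 0 0"

```text
clock: 14.25
tool_pos: [0.4437, 0.4061, 0.3876]
orientation: [180.0, -0.0, 180.0]
force: [-0.2, 0.6, 0.4]
opening: 0.0006
```

Run:
```python
from h import *
s=snap('scene','s5');w=snap('wrist','w5');o=ctrl.get_obs();print(o['tool_pos'],o['force'])
a=cv2.imread('pics/s0.png')[150:450,100:480].astype(int);b=cv2.imread('pics/s5.png')[150:450,100:480].astype(int)
cv2.imwrite('pics/d5.png',np.hstack([b,np.clip(3*abs(a-b),0,255)]).astype('uint8'))
```

```text
[0.44371098 0.40610803 0.38618104] [-0.00632474  0.2252473  -0.23679305]
```

View pics/d5.png

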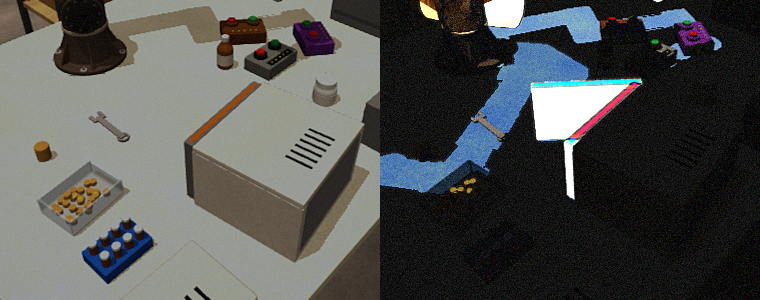

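View pics/w5.png

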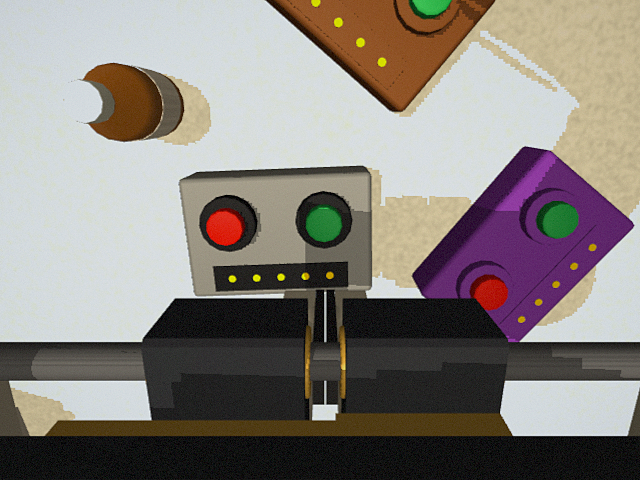

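Compared with the first picture, only the door, the arm and the shadows have changed. The pod, its buttons and the bystanders are in place, and the arm touches nothing.

```bash
python3 -c "
from plant import ctrl
print(ctrl.close_job())"
```

```text
the job is handed in; nothing more can be done
None
```

The oven door is shut and the green start button was pressed fully down and let back up. The job was handed in at about 14 s; the interface gives no verdict, so this rests on my own checks.

- **Door:** I pushed it shut with the closed fingertips at a commanded rate of about 0.6 rad/s, slower near the end. It came up against its stop at about 18 N and looks flush with the oven in the last scene picture.
- **Start button:** I pressed it twice. After the first press the picture could not show whether the 19 N came from the button's end stop or its rim. I pressed again in small steps: it moved about 6 mm at up to about 4 N. The force then rose to about 15 N with the fingertips still above the rim, so the button reached its end stop.
- **Height mismatch:** My camera estimate of the button's top was 62 mm, but touch put it at about 67–68 mm. I went by touch.
- **Last checks:** Comparing the first and last scene pictures, only the door, arm and shadows changed. The pod looks unmoved, both buttons look up, and the bystanders are where they stood. The red button was not touched, and the gripper was clear with about zero force.

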